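Lock a candle mould in its cam clamp with a hex key

TASK

Lock the silicone mould into the clamp for pouring: take the larger of the two T-handle hex keys from the wooden rack, put it down the bore of the clamp's steel housing, press only gently and turn it until it drops fully into the hidden hexagon socket, then turn the key clockwise (seen from above) until the cam comes up against its stop, without wrenching it. Draw the key out and stand it back upright in the rack; leave the smaller key and everything else where it is, and never lean hard on the key.

Things in the scene. Friction and masses are not known exactly. Their poses are not given: they have to be found in the camera images.
- clamp: Mould clamp bolted to the table: aluminium base plate 112 x 226 x 12 mm. Origin on the underside, on the line of the clamp; z up. Its line runs along y: V-block at +y (52 mm high, open to -y), the mould in front of it at about y = +39 mm, the sprung pad, then at -y the steel cam housing, 60 (x) x 64 (y) mm, centred at y = -78 mm, its top 66 mm above the origin.
- bore (a point): Centre of the mouth of the round, upright bore in the top of the cam housing, on the cam's axis: 28 mm wide, 30 mm deep. At its bottom lies the flat face of the cam with an open hexagon socket, 19.8 mm across flats and 18 mm deep, centred on the bore (its floor 48 mm below this point). Which way its flats lie differs each time, is not measured and has nothing to do with this point's axes.
- cam (a joint): Turn of the cam in rad: 0 released (as it starts), grows clockwise seen from above, hard stop at 1.3 (tight; the pad is then fully forward). It needs about 0.16 to 0.3 N m to turn and stays where it is left. It tells nothing of how the socket's flats lie.
- clamp_pad: Upright steel plate with a rubber face, 46 (x) x 44 (z) mm, in front of the housing on a sprung plunger; its frame is parallel to the clamp's and it starts with its origin at the clamp's. The cam drives it 10 mm along +y; it meets the mould after some 3 to 6 mm and then presses it with up to about 15 N.
- mould: Silicone candle mould, 68 mm round, 88 mm high, standing loose on the clamp's base plate between pad and V-block. Origin at the centre of its underside.
- key_rack: Wooden block 60 (x) x 164 (y) x 62 (z) mm, fixed to the table, with two upright round holes 26 mm wide and 54 mm deep at y = +47 and -47 mm. Origin at the centre of its underside, z up.
- rack_hole0 (a point): Centre of the mouth of the rack's hole at y = +47 mm.
- rack_hole1 (a point): Centre of the mouth of the rack's hole at y = -47 mm. Either hole may hold either key.
- big_key: The larger T-handle hex key, 0.3 kg: upright steel hexagon shank 19 mm across flats (21.9 mm across corners), 115 mm long, under a black cross handle 110 (along its x) x 24 (y) x 24 (z) mm with flat sides. Origin at the centre of the lower tip, z up along the shank; two of its flats are parallel to the handle. The last 2.5 mm of the tip are a round cone, 16 mm wide at the end. It starts in the rack.
- big_key_grip (a point): Centre of the big key's cross handle, on the shank's axis, 127 mm above the tip. Over the socket the tip first sinks in by its 2.5 mm cone and the key rests on the corners of its hexagon (tip about 33 mm below the mouth of the bore) until the flats line up to within some 5 degrees; then it can go 15 mm deeper.
- small_key: The smaller T-handle hex key, 15 mm across flats, too small for the socket: shank 105 mm, handle 84 x 18 x 18 mm. Origin at its tip. It stands in the other rack hole and is not to be used.
- poured_mould: Poured silicone mould, 70 mm round, 87 mm high, standing behind the work. Origin at the centre of its underside.
- poured_mould_2: Another poured mould, 68 mm round, 84 mm high. Origin at the centre of its underside.
- empty_mould: Empty silicone mould, 67 mm round, 86 mm high. Origin at the centre of its underside.
- cup: Open steel cup, 64 mm round, 71 mm high. Origin at the centre of its underside.
- tin: Closed tin box 77 x 124 x 48 mm. Origin at the centre of its underside.
- probe: Probe thermometer lying flat, 203 mm long (along its y). Origin at its middle, on the underside.
Mind the look-alikes: they are no part of the job. Leave any yellow look-alike of the key_rack alone.

How it is judged:
By the outcome, as a careful person would: the job done as asked, in the order asked, and still so for the second after the job is handed in, with the robot touching nothing.
It also fails if it takes over 64 s, if anything falls off the work surface, if the arm or the gripper's body presses on something with over 40 N, if the wrist force passes 120 N, or if a joint passes its speed limit or range.

ROBOT

A 6-joint arm with a two-finger parallel gripper is mounted at the origin on a cart in front of the work surface, level with it; the furniture and walls round the work are solid. World frame = base frame: x ahead of the robot, y to its left, z up, the work surface at z = 0. Lengths are in m, angles in rad, forces in N, time in s.
With the tool pointing down it reaches from about 0.375 to 0.9 m from the base axis. Payload 3.1 kg.
Tool frame: the origin (TCP) lies at the very end of the fingers, on their centre line; the grasp point (between the pads) lies 19 mm behind it; z points along the fingers, y is the line along which they close (so a half turn about z gives the same grasp; the last joint's range is limited). The gripper opens to 87 mm and grips with 3 to 60 N. Pads are 19 mm wide; open, the fingers measure 117 mm over their backs; the gripper's body (75 mm by 190 mm) begins 51 mm behind the grasp point.
Start: joints at [1.129, 0.527, 1.433, -0, 1.181, -0.178], TCP at [0.162, 0.604, 0.223] pointing down, gripper open.
Joint ranges: [-3.08, 3.08], [-0.75, 2.2], [0.22, 2.44], [-1.43, 4.57], [0, 2.65], [-2.85, 2.85]. Speed limits (rad/s): [2.79, 2.79, 3.14, 3.14, 3.14, 3.14].

INTERFACE

Orientations are given as a unit quaternion [x, y, z, w].
In Python, from rig import status, viewer, robot gives the robot as it stands.
- The arm moves only by the tool arm_command, never from a script. Its arguments are lists of equal length, an entry for each row: "delta_rot": the turn, a rotation vector about the tool's x, y, z in degrees, a list of three; "delta_pos": the shift along the tool's x, y, z in m, a list of three; "gripper": the closure, from -1 (fully open) to 1 (shut). In form: {"delta_rot": [[rx, ry, rz], ...], "delta_pos": [[dx, dy, dz], ...], "gripper": [gripper, ...]}. A call has 1 to 12 rows; each row is the pose to reach, as a shift and turn from the pose commanded when the call began, along the tool's axes at that moment; what a row does not reach only later rows make up. A row lasts 1/12 s, in which the tool goes at most 41.7 mm and 7.16 degrees, less where a joint would pass 70% of its speed; a pose out of reach is approached as far as the arm can. A call with a gripper value outside its range is refused whole. The fingers move at their own pace and stop on an object; "grip_force" is the grip in N (left out, the last holds). Time passes only in rows, so rows that repeat a pose let the fingers close. It gives the time, the measured TCP pose, the force, the opening and the grip force at its end, in the units of the state.
- status.get_obs(): the state, without advancing time (a new reading comes with each control period).
- viewer.camera(name): name is "side" or "top" or "wrist"; returns a dict with "pixels" (384x512x3 uint8, blue, green, red), "fx", "fy", "cx", "cy" (pixels), "k1" (the pictures are not rectified: a ray, as slopes to the right and down, at radius r is drawn at 1 + k1 r^2 times it, then the intrinsics apply), "pose" (4x4, takes a point from camera to world coordinates); the wrist camera has in their place "mount" (4x4, takes a point from camera to tool coordinates, whose origin is the TCP and whose axes are the flange's). Camera axes: x right, y down, z forward; pixel columns grow to the right and rows downward; lengths in m; the calibration is good to about 2 mm. A picture is of the moment at which its call begins: read the wrist's pose just before it. There is no depth.
- robot.hand_in(): hands the job in; it is judged then, once.
The state is a dict: "time": time; "q": joint angles; "joint_velocities": joint speeds; "joint_torque": joint torques, N m; "position": TCP position; "tool_rot": TCP orientation; "ft_force": force on the tool from outside, world axes, zero at the start; "moment": the same for the moment, N m; "grip_width": finger opening in m; "grip_force": force on a finger pad.
Only numpy, scipy, OpenCV 4.12 (cv2) and the standard library are available. Lean on these libraries where they do the work, as an engineer would, in place of code of your own. Each camera call takes 0.05 s, during which the arm holds its last target. There are 200 camera calls.

## Working session

There is one attempt and no reset: what is moved stays moved. The work goes in short steps, Python scripts to look and compute and a tool call to move; the robot and the scene stay as the last step left them, time stands still between calls to the robot, and variables do not carry over. Pictures are saved under pics/ and viewed, at most 10 in all, crops included, and the job is handed in when it is done.

Besides the shell and the picture viewer there is one more tool, called after ">>>" as name(argument=value, ...) on one line, values as JSON. arm_command: Moves the arm, as the interface text tells. Its arguments: {"type":"object","properties":{"delta_rot":{"type":"array","items":{"type":"array","items":{"type":"number"}}},"delta_pos":{"type":"array","items":{"type":"array","items":{"type":"number"}}},"gripper":{"type":"array","items":{"type":"number"}},"grip_force":{"type":"number"}},"required":["delta_rot","delta_pos","gripper"]}

```bash
mkdir -p pics
cat > h.py <<'E'
import numpy as np,cv2
from scipy.spatial.transform import Rotation as R
from rig import status,viewer,robot
def cam(n,save=None):
    s=status.get_obs(); c=viewer.camera(n)
    if 'mount' in c:
        T=np.eye(4);T[:3,:3]=R.from_quat(s['tool_rot']).as_matrix();T[:3,3]=s['position'];c['pose']=T@np.array(c['mount'])
    c['pose']=np.array(c['pose'])
    if save: cv2.imwrite(save,c['pixels'])
    return c
def ray(c,u,v):
    K=np.array([[c['fx'],0,c['cx']],[0,c['fy'],c['cy']],[0,0,1.]])
    p=cv2.undistortPoints(np.array([[[u,v]]],float),K,np.array([c['k1'],0,0,0.]))[0,0]
    return c['pose'][:3,3],c['pose'][:3,:3]@np.array([p[0],p[1],1])
def onz(c,u,v,z):
    o,d=ray(c,u,v); return o+d*(z-o[2])/d[2]
def proj(c,P):
    p=c['pose'][:3,:3].T@(np.array(P)-c['pose'][:3,3]);x,y=p[:2]/p[2];f=1+c['k1']*(x*x+y*y)
    return np.array([c['fx']*x*f+c['cx'],c['fy']*y*f+c['cy']])
def tool(P):  # world point in tool coords
    s=status.get_obs();return R.from_quat(s['tool_rot']).inv().apply(np.array(P)-s['position'])
E
python3 - <<'E'
from h import *
a=cam('top','pics/top.png');b=cam('side','pics/side.png')
for c in(a,b):print(c['pose'].round(3).tolist(),c['fx'],c['k1'])
s=status.get_obs();print({k:np.round(v,3).tolist() for k,v in s.items()})
E
```

```text
[[0.009, -0.985, 0.172, 0.262], [-1.0, -0.013, -0.018, -0.067], [0.02, -0.172, -0.985, 1.663], [0.0, 0.0, 0.0, 1.0]] 439.60873803237763 0.040454088876616966
[[0.989, -0.062, 0.137, 0.356], [-0.15, -0.488, 0.86, -1.419], [0.013, -0.87, -0.492, 0.868], [0.0, 0.0, 0.0, 1.0]] 440.78138008145413 -0.1749691647180065
{'time': 0.1, 'q': [1.13, 0.528, 1.434, -0.0, 1.181, -0.178], 'joint_velocities': [0.0, -0.002, -0.003, 0.001, 0.001, 0.001], 'joint_torque': [-0.0, -44.099, -17.715, 0.063, 0.053, -0.0], 'position': [0.162, 0.603, 0.222], 'tool_rot': [0.131, 0.991, -0.001, -0.0], 'ft_force': [-0.89, -0.545, 0.913], 'moment': [0.008, 0.014, -0.021], 'grip_force': 0.0, 'grip_width': 0.087}
```

View pics/top.png

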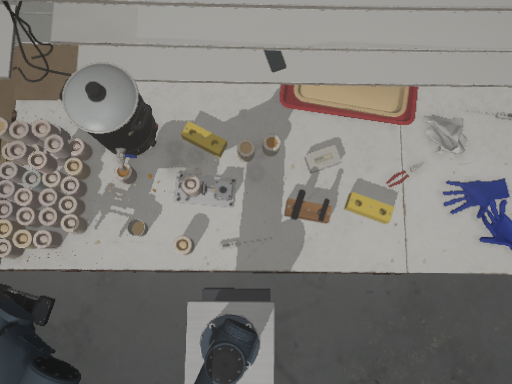

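View pics/side.png

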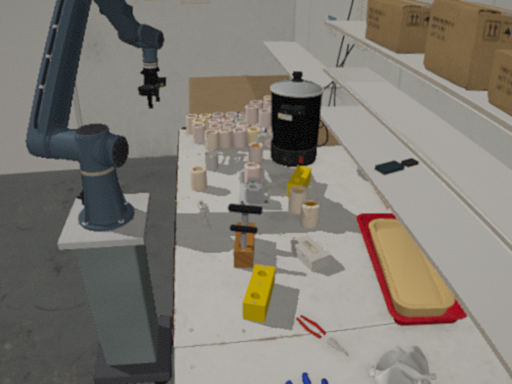

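Top view: the wooden rack with two black handles is at (309,207). Its yellow look-alikes, to be ignored, are at (369,207) and (204,138). The candidate keys are the handles at (296,207) and (323,209). The clamp is at (205,188) with its housing at about (225,188). A close crop comes next.

Run:
```python
import sys
from h import *
a=cv2.imread('pics/top.png');b=cv2.imread('pics/side.png')
A=cv2.resize(a[165:235,165:345],None,fx=4.4,fy=4.4,interpolation=cv2.INTER_CUBIC)
B=cv2.resize(b[165:275,200:330],None,fx=2.6,fy=2.6,interpolation=cv2.INTER_CUBIC)
o=np.zeros((600,800,3),np.uint8);o[:A.shape[0],:A.shape[1]]=A;o[310:310+B.shape[0],:B.shape[1]]=B
cv2.imwrite('pics/crop.png',o)
c=cam('top')
m=((c['pixels'].max(2)<60)).astype(np.uint8)
n,l,st,ce=cv2.connectedComponentsWithStats(m[185:230,280:340].copy())
for i in range(1,n):
  if st[i,4]>15:
    r=cv2.minAreaRect(np.argwhere(l==i)[:,::-1].astype(np.float32));u,v=ce[i]+[280,185]
    print(st[i,4],(u,v),r[1:],onz(c,u,v,.14).round(3))
for u,v in[(296,207),(323,209),(225,188),(190,185)]:print(onz(c,u,v,.066).round(3))
```

```text
166 (np.float64(297.8313253012048), np.float64(204.25903614457832)) ((5.9654998779296875, 29.11163902282715), 17.35402488708496) [ 0.493 -0.235  0.14 ]
87 (np.float64(323.4712643678161), np.float64(209.50574712643677)) ((4.110960960388184, 21.50348663330078), 18.434947967529297) [ 0.475 -0.325  0.14 ]
[ 0.494 -0.237  0.066]
[ 0.488 -0.336  0.066]
[0.561 0.025 0.066]
[0.571 0.154 0.066]
```

View pics/crop.png

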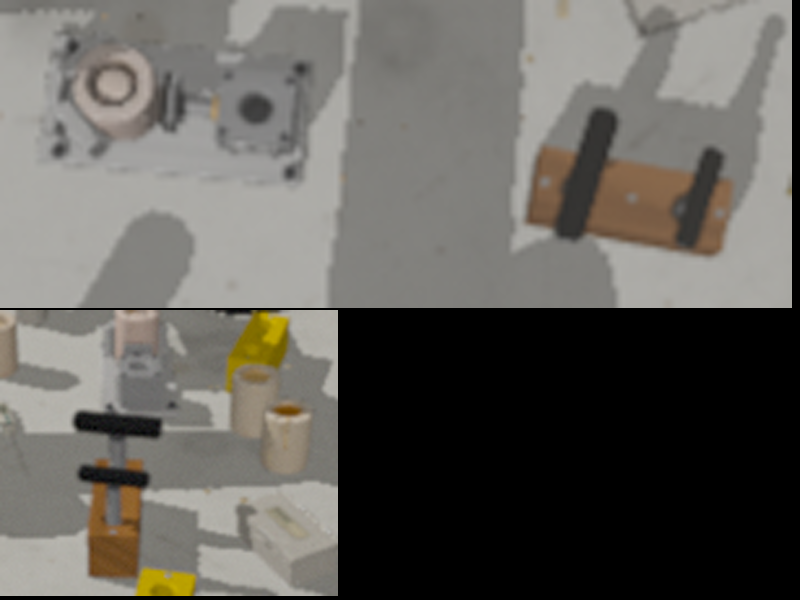

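The crop shows the big key standing in the left (+y) rack hole: longer handle, 29 px against 21, centre at (298,204). Its handle yaw already nearly matches the tool. The dark bore is at image (223,189). On the way I'll stop above the clamp and look with the wrist camera.

>>> arm_command(delta_rot=[[0,0,0],[0,0,0],[0,0,0],[0,0,0],[0,0,0],[0,0,0],[0,0,0],[0,0,0],[0,0,0],[0,0,0],[0,0,0],[0,0,0]], delta_pos=[[-0.475,-0.465,-0.107],[-0.475,-0.465,-0.107],[-0.475,-0.465,-0.107],[-0.475,-0.465,-0.107],[-0.475,-0.465,-0.107],[-0.475,-0.465,-0.107],[-0.475,-0.465,-0.107],[-0.475,-0.465,-0.107],[-0.475,-0.465,-0.107],[-0.475,-0.465,-0.107],[-0.475,-0.465,-0.107],[-0.475,-0.465,-0.107]], gripper=[-1,-1,-1,-1,-1,-1,-1,-1,-1,-1,-1,-1])

```text
time: 1.15
position: [0.4136, 0.1765, 0.3023]
tool_rot: [0.131, 0.991, 0.0, -0.0]
ft_force: [1.4, -0.0, 0.7]
grip_width: 0.0869
grip_force: 0.0
```

Run:
```python
from h import *
s=status.get_obs();print({k:np.round(v,3).tolist() for k,v in s.items() if k in('time','q','position','tool_rot')})
print(tool([.50,.03,.33]).round(3))
```

```text
{'time': 1.15, 'q': [0.154, 0.186, 1.743, 0.0, 1.212, -1.154], 'position': [0.414, 0.177, 0.302], 'tool_rot': [0.131, 0.991, 0.0, -0.0]}
[-0.121 -0.119 -0.028]
```

>>> arm_command(delta_rot=[[0,0,0],[0,0,0],[0,0,0],[0,0,0],[0,0,0],[0,0,0],[0,0,0]], delta_pos=[[-0.12,-0.12,-0.028],[-0.12,-0.12,-0.028],[-0.12,-0.12,-0.028],[-0.12,-0.12,-0.028],[-0.12,-0.12,-0.028],[-0.12,-0.12,-0.028],[-0.12,-0.12,-0.028]], gripper=[-1,-1,-1,-1,-1,-1,-1])

```text
time: 1.73
position: [0.4972, 0.0315, 0.3294]
tool_rot: [0.132, 0.991, 0.0, -0.001]
ft_force: [-2.0, 0.3, -0.2]
grip_width: 0.0872
grip_force: 0.0
```

Run:
```python
from h import *
c=cam('wrist','pics/w1.png');np.save('w1.npy',c,allow_pickle=True)
s=status.get_obs();print({k:np.round(v,3).tolist() for k,v in s.items() if k in('time','q','position','tool_rot')});print(np.round(c['mount'],3).tolist())
```

```text
{'time': 1.783, 'q': [-0.16, 0.235, 1.597, 0.001, 1.312, -1.469], 'position': [0.497, 0.032, 0.329], 'tool_rot': [0.131, 0.991, 0.0, -0.001]}
[[-0.002, -0.967, -0.254, 0.069], [1.0, -0.001, -0.001, 0.001], [0.001, -0.254, 0.967, -0.162], [0.0, 0.0, 0.0, 1.0]]
```

View pics/w1.png

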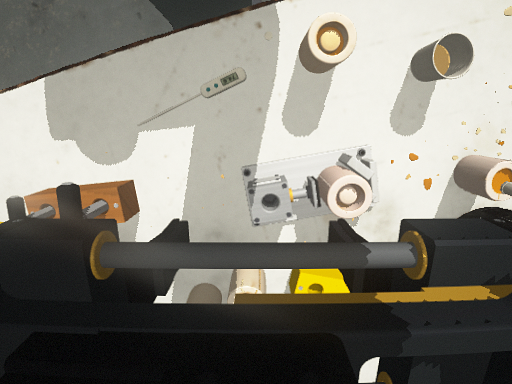

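The wrist view shows the clamp, with the bore mouth as a dark disc at about (269,201). The rack is at the left (80,200), partly hidden by the gripper body.

Run:
```python
from h import *
c=np.load('w1.npy',allow_pickle=True).item()
g=cv2.cvtColor(c['pixels'],cv2.COLOR_BGR2GRAY)
x0,y0=245,170;p=g[y0:230,x0:300]
print(p[31,8:42]);print(p[15:48,24])
for t in(60,75,90):
  m=(p<t).astype(np.uint8);n,l,st,ce=cv2.connectedComponentsWithStats(m)
  i=l[31,24]
  if i: 
    print(t,st[i],ce[i]+[x0,y0],onz(c,*(ce[i]+[x0,y0]),.066).round(4),2*np.sqrt(st[i,4]/np.pi))
u,v=269,201
print(np.linalg.norm(onz(c,u+1,v,.066)-onz(c,u,v,.066)))
# top view check
d=cam('top');gg=cv2.cvtColor(d['pixels'],cv2.COLOR_BGR2GRAY)[180:198,214:234];m=(gg<75).astype(np.uint8);n,l,st,ce=cv2.connectedComponentsWithStats(m)
for i in range(1,n):
  if st[i,4]>8:print(st[i],ce[i]+[214,180],onz(d,*(ce[i]+[214,180]),.066).round(4))
```

```text
[147 190 187 186 185 185 184 174 137  76  70  66  59  59  61  63  58  64
  63  62  59  64  72  71  81  88 124 170 194 191 188 188 188 189]
[192 198 196 189 191 191 191 196 158  91  70  76  72  72  74  68  58  58
  61  74  75  83 144 163 157 168 211 212 191 184 188 185 183]
60 [20 31  6  2  7] [267.71428571 201.57142857] [0.5535 0.0321 0.066 ] 2.985410660720923
75 [ 17  25  15  11 109] [269.34862385 199.81651376] [0.5514 0.0353 0.066 ] 11.780624362746345
90 [ 17  24  17  13 163] [270.0797546  200.49079755] [0.5528 0.0361 0.066 ] 14.406180819073164
0.0015784563737907655
[ 12   0   8  18 120] [230.08333333 189.29166667] [0.5567 0.0064 0.066 ]
[ 0  4  8 14 90] [216.97777778 190.77777778] [0.5505 0.0545 0.066 ]
```

Run:
```python
from h import *
c=np.load('w1.npy',allow_pickle=True).item()
C=onz(c,270.2,201.4,.066);print(C)
a=np.linspace(0,2*np.pi,73)
P=np.array([proj(c,C+[.014*np.cos(t),.014*np.sin(t),0]) for t in a]);print(P.min(0),P.max(0))
v=c['pixels'].copy()
for p in P: v[int(round(p[1])),int(round(p[0]))]=(0,0,255)
w=cv2.hconcat([cv2.resize(x[165:240,235:325],None,fx=4.4,fy=4.4,interpolation=cv2.INTER_NEAREST) for x in(c['pixels'],v)])
# rack crop
r=cv2.resize(c['pixels'][170:230,0:150],None,fx=4,fy=4)
o=np.zeros((600,800,3),np.uint8);o[:w.shape[0],:w.shape[1]]=w;o[340:580,:600]=r;cv2.imwrite('pics/b.png',o)
```

```text
[0.55427282 0.03594588 0.066     ]
[261.33274351 192.80926543] [279.06398554 209.85287865]
```

View pics/b.png

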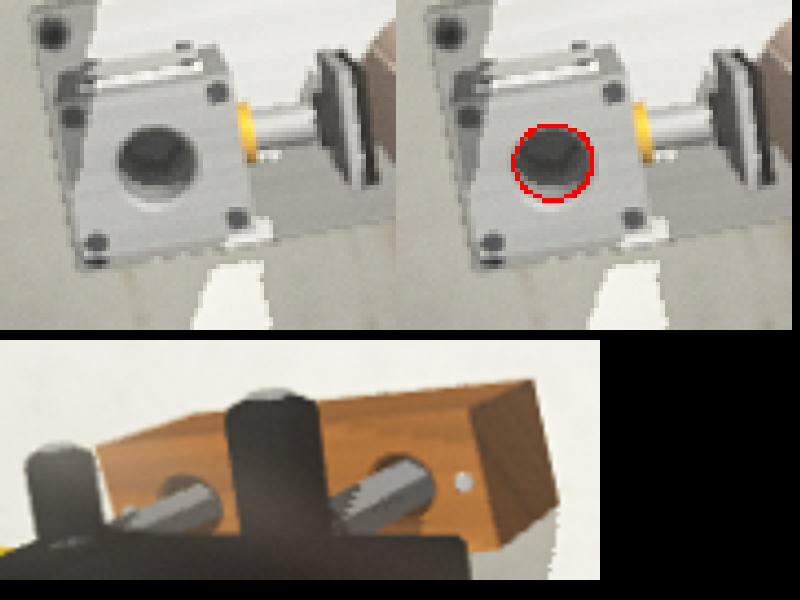

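The projected 28 mm circle fits the bore mouth, which puts the bore at about (0.554, 0.036), and the socket shows dark at its bottom. I'll look straight down to read the flats, then go for the key.

>>> arm_command(delta_rot=[[0,0,0],[0,0,0],[0,0,0],[0,0,0],[0,0,0],[0,0,0],[0,0,0],[0,0,0],[0,0,0]], delta_pos=[[-0.123,0.019,0.17],[-0.123,0.019,0.17],[-0.123,0.019,0.17],[-0.123,0.019,0.17],[-0.123,0.019,0.17],[-0.123,0.019,0.17],[-0.123,0.019,0.17],[-0.123,0.019,0.17],[-0.123,0.019,0.17]], gripper=[-1,-1,-1,-1,-1,-1,-1,-1,-1])

```text
time: 2.58
position: [0.6215, 0.0188, 0.1624]
tool_rot: [0.13, 0.991, -0.0, 0.001]
ft_force: [0.3, -0.4, 0.3]
grip_width: 0.0873
grip_force: 0.0
```

Run:
```python
from h import *
c=cam('wrist');np.save('w2.npy',c,allow_pickle=True)
p=proj(c,[.5543,.036,.066]);print(p)
u,v=p.astype(int);x0,y0=max(u-40,0),max(v-40,0)
k=c['pixels'][y0:y0+75,x0:x0+80];print(x0,y0)
g=cv2.resize(k,None,fx=5,fy=5,interpolation=cv2.INTER_CUBIC)
e=np.clip(g.astype(float)*2.5,0,255).astype(np.uint8)
cv2.imwrite('pics/hex.png',cv2.hconcat([g,e]))
```

```text
[256.83557731 120.17953787]
216 80
```

View pics/hex.png

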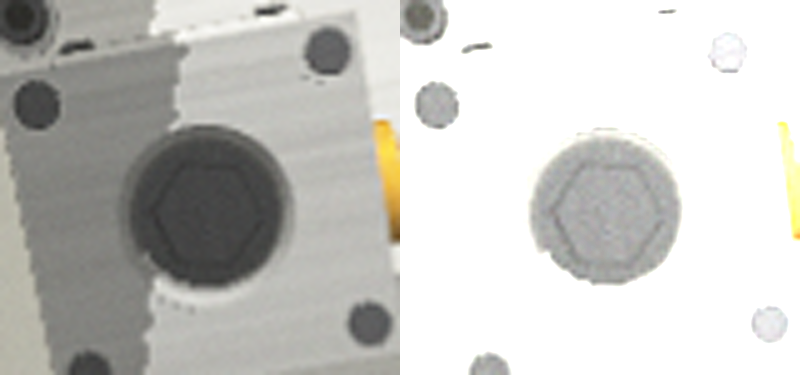

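The straight-down view shows the hexagon in the bore, centred near crop (208,212). Its corners are at about (153,210) and (265,213), i.e. along tool y, roughly 30° off the key's own orientation. I'll measure the angle and the centre.

Run:
```python
from h import *
from scipy.ndimage import map_coordinates
from scipy.optimize import least_squares
c=np.load('w2.npy',allow_pickle=True).item();g=cv2.cvtColor(c['pixels'],cv2.COLOR_BGR2GRAY).astype(float)
u0,v0=216+208/5,80+212/5
th=np.radians(np.arange(0,360,3));r=np.arange(8.,12.6,.1)
U=u0+np.outer(np.cos(th),r);V=v0+np.outer(np.sin(th),r)
I=map_coordinates(g,[V,U],order=1)
rb=r[I.argmin(1)];x=rb*np.cos(th);y=rb*np.sin(th)
def f(p):
  X,Y=x-p[0],y-p[1];t=np.arctan2(Y,X)-p[2];t=(t+np.pi/6)%(np.pi/3)-np.pi/6
  return np.hypot(X,Y)*np.cos(t)-p[3]
for a0 in(15,30,45):
  s=least_squares(f,[0,0,np.radians(a0),9.6],loss='soft_l1',f_scale=.3);print(s.x,np.degrees(s.x[2]),s.cost)
  b=s if a0==15 or s.cost<b.cost else b
p=b.x;C=onz(c,u0+p[0],v0+p[1],.036);print('socket centre',C)
# flat normal dir in world
q=onz(c,u0+p[0]+9*np.cos(p[2]),v0+p[1]+9*np.sin(p[2]),.036)-C;print('flat normal yaw mod60',np.degrees(np.arctan2(q[1],q[0]))%60, np.linalg.norm(q)/9*p[3]*2)
# mouth rim: strongest gradient radius
r=np.arange(14.,20,.1);u0,v0=257.5,122.6
I=map_coordinates(g,[v0+np.outer(np.sin(th),r),u0+np.outer(np.cos(th),r)],order=1)
k=np.gradient(cv2.GaussianBlur(I,(5,1),0),axis=1).argmax(1);rr=r[k]
pts=np.c_[u0+rr*np.cos(th),v0+rr*np.sin(th)].astype(np.float32)
s=least_squares(lambda p:np.hypot(*(pts-p[:2]).T)-p[2],[u0,v0,17],loss='soft_l1',f_scale=.3);print(s.x,onz(c,*s.x[:2],.066))
print('tool x yaw',np.degrees(np.arctan2(*R.from_quat(status.get_obs()['tool_rot']).as_matrix()[[1,0],0])))
```

```text
[-0.61397652  0.04289431  0.59692164  9.69595288] 34.2010905463818 4.212787627901104
[-0.61397653  0.0428943   0.59692164  9.69595288] 34.20109053344863 4.212787627901105
[-0.61397653  0.0428943   0.59692165  9.69595288] 34.20109102094127 4.212787627901104
socket centre [0.55646447 0.03541673 0.036     ]
flat normal yaw mod60 41.38302137756112 0.01928564396451647
[257.42743655 120.7225249   16.13650068] [0.55489376 0.03638727 0.066     ]
tool x yaw 165.00683474878167
```

>>> arm_command(delta_rot=[[0,0,0],[0,0,0],[0,0,0],[0,0,0],[0,0,0],[0,0,0],[0,0,0],[0,0,0],[0,0,0],[0,0,0],[0,0,0]], delta_pos=[[0.01,-0.02,-0.036],[0.02,-0.05,-0.07],[0.05,-0.281,-0.1],[0.05,-0.281,-0.1],[0.05,-0.281,-0.1],[0.05,-0.281,-0.1],[0.05,-0.281,-0.1],[0.05,-0.281,-0.1],[0.05,-0.281,-0.1],[0.05,-0.281,-0.1],[0.05,-0.281,-0.1]], gripper=[-1,-1,-1,-1,-1,-1,-1,-1,-1,-1,-1])

```text
time: 3.55
position: [0.5002, -0.2399, 0.2617]
tool_rot: [0.131, 0.991, -0.0, 0.001]
ft_force: [1.1, 0.8, -0.4]
grip_width: 0.0869
grip_force: 0.0
```

Run:
```python
from h import *
c=cam('wrist','pics/w3.png');np.save('w3.npy',c,allow_pickle=True)
print(proj(c,[.493,-.235,.135]),status.get_obs()['position'],status.get_obs()['q'].round(2) if hasattr(status.get_obs()['q'],'round') else status.get_obs()['q'])
```

```text
[260.70403988 180.12041872] [ 0.50036232 -0.23932721  0.26123353] [-0.65  0.39  1.57  0.    1.19 -1.96]
```

View pics/w3.png

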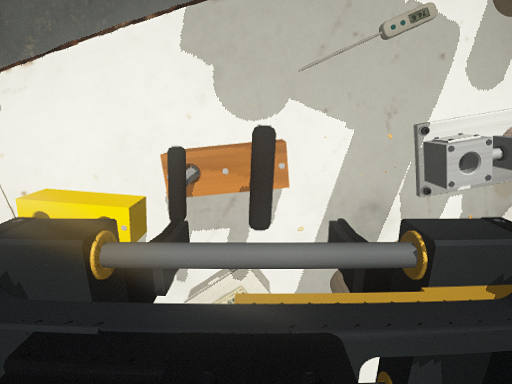

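The wrist view shows the big key's handle whole, from (263,126) to (259,229), with the small key to its left at (177,185).

Run:
```python
from h import *
c=np.load('w3.npy',allow_pickle=True).item()
m=(c['pixels'].max(2)<65).astype(np.uint8);m[:110]=0;m[235:]=0
n,l,st,ce=cv2.connectedComponentsWithStats(m);i=l[175,262];print(st[i],ce[i])
Q=np.argwhere(l==i)[:,::-1].astype(np.float32);r=cv2.minAreaRect(Q);print(r)
# row-wise midline
for v in(140,160,180,200,220):
  x=Q[Q[:,1]==v][:,0];print(v,x.min(),x.max(),onz(c,x.mean(),v,.141).round(4))
A=onz(c,st[i][0]+st[i][2]/2,st[i][1],.147);B=onz(c,259,st[i][1]+st[i][3],.147);print(A,B,(A+B)/2,np.linalg.norm(A-B))
p,q=[onz(c,Q[Q[:,1]==v][:,0].mean(),v,.141) for v in(140,215)];print('yaw',np.degrees(np.arctan2(*(p-q)[[1,0]])))
print(tool(onz(c,*ce[i],.14)))
```

```text
[ 249  126   26  104 2199] [261.29649841 177.36925875]
((261.2914123535156, 177.46270751953125), (22.495182037353516, 103.48834228515625), 3.012787342071533)
140 252.0 274.0 [ 0.4529 -0.2223  0.141 ]
160 251.0 273.0 [ 0.472  -0.2281  0.141 ]
180 250.0 272.0 [ 0.4917 -0.2344  0.141 ]
200 250.0 270.0 [ 0.5121 -0.2409  0.141 ]
220 249.0 269.0 [ 0.5333 -0.2478  0.141 ]
[ 0.43949099 -0.21941501  0.147     ] [ 0.54201005 -0.25013394  0.147     ] [ 0.49075052 -0.23477447  0.147     ] 0.10702247472949206
yaw 162.6317354050888
[0.01238289 0.00285114 0.12121385]
```

>>> arm_command(delta_rot=[[0,0,2.4],[0,0,2.4],[0,0,2.4],[0,0,2.4],[0,0,2.4],[0,0,2.4],[0,0,2.4],[0,0,2.4],[0,0,2.4],[0,0,2.4],[0,0,2.4],[0,0,2.4]], delta_pos=[[0.0105,0.002,0.03],[0.0105,0.002,0.07],[0.0105,0.002,0.105],[0.0105,0.002,0.13],[0.0105,0.002,0.145],[0.0105,0.002,0.145],[0.0105,0.002,0.145],[0.0105,0.002,0.145],[0.0105,0.002,0.145],[0.0105,0.002,0.145],[0.0105,0.002,0.145],[0.0105,0.002,0.145]], gripper=[-1,-1,-1,-1,-1,-1,1,1,1,1,1,1], grip_force=50)

```text
time: 4.6
position: [0.4911, -0.2362, 0.1159]
tool_rot: [0.152, 0.988, -0.0, 0.001]
ft_force: [-0.5, -0.3, 0.1]
grip_width: 0.0548
grip_force: 0.0
```

```bash
cat > st.py <<'E'
from h import *
s=status.get_obs();print({k:np.round(v,4).tolist() for k,v in s.items() if k in('time','q','position','ft_force','moment','grip_width','grip_force')})
print('toolx yaw',np.degrees(np.arctan2(*R.from_quat(s['tool_rot']).as_matrix()[[1,0],0])))
E
python3 st.py
```

```text
{'time': 4.6, 'q': [-0.6534, 0.5726, 1.732, 0.0, 0.8353, -1.9195], 'position': [0.4911, -0.2362, 0.1159], 'ft_force': [-0.477, -0.3025, 0.0593], 'moment': [0.0001, 0.0367, -0.0271], 'grip_force': 0.0, 'grip_width': 0.0548}
toolx yaw 162.54028586286805
```

>>> arm_command(delta_rot=[[0,0,0],[0,0,0],[0,0,0],[0,0,0],[0,0,0],[0,0,0],[0,0,0],[0,0,0]], delta_pos=[[0,0,0],[0,0,0],[0,0,0],[0,0,0],[0,0,0],[0,0,0],[0,0,0],[0,0,0]], gripper=[1,1,1,1,1,1,1,1])

```text
time: 5.27
position: [0.4908, -0.2358, 0.115]
tool_rot: [0.152, 0.988, 0.0, -0.0]
ft_force: [0.3, 0.3, 0.2]
grip_width: 0.0235
grip_force: 49.9
```

```bash
python3 st.py
```

```text
{'time': 5.2667, 'q': [-0.6533, 0.5741, 1.7326, 0.0002, 0.8352, -1.9195], 'position': [0.4908, -0.2358, 0.115], 'ft_force': [0.3449, 0.3257, 0.2306], 'moment': [0.2191, -0.0571, -0.0077], 'grip_force': 49.9441, 'grip_width': 0.0235}
toolx yaw 162.54000444631865
```

>>> arm_command(delta_rot=[[0,0,0],[0,0,0],[0,0,0],[0,0,0],[0,0,0],[0,0,31],[0,0,31],[0,0,31],[0,0,31],[0,0,31],[0,0,31],[0,0,31]], delta_pos=[[0,0,-0.01],[0,0,-0.03],[0,0,-0.06],[0,0,-0.09],[0,0,-0.1],[0.02,0.279,-0.1],[0.02,0.279,-0.1],[0.02,0.279,-0.1],[0.02,0.279,-0.1],[0.02,0.279,-0.1],[0.02,0.279,-0.1],[0.02,0.279,-0.1]], gripper=[1,1,1,1,1,1,1,1,1,1,1,1])

```text
time: 6.27
position: [0.5541, 0.0353, 0.2143]
tool_rot: [0.411, 0.912, -0.0, -0.001]
ft_force: [0.7, -0.2, -3.0]
grip_width: 0.0237
grip_force: 49.9
```

```bash
python3 st.py;python3 -c "
from h import *
print(tool([.556,.036,.215]))"
```

```text
{'time': 6.2667, 'q': [-0.1375, 0.4446, 1.6173, -0.0003, 1.0815, -0.862], 'position': [0.5541, 0.0353, 0.2143], 'ft_force': [0.6916, -0.1895, -3.0372], 'moment': [-0.1115, -0.0183, 0.0211], 'grip_force': 49.9156, 'grip_width': 0.0237}
toolx yaw 131.51454782697755
[-0.00074833  0.00193485 -0.00074635]
```

>>> arm_command(delta_rot=[[0,0,0],[0,0,0],[0,0,0]], delta_pos=[[0,0,0.02],[0,0,0.025],[0,0,0.025]], gripper=[1,1,1])

```text
time: 6.52
position: [0.5523, 0.0338, 0.1877]
tool_rot: [0.41, 0.912, -0.001, -0.003]
ft_force: [-1.0, 0.3, -3.3]
grip_width: 0.0233
grip_force: 49.9
```

```bash
python3 st.py
python3 - <<'E'
from h import *
w=cam('wrist');t=cam('side')
np.save('w4.npy',w,allow_pickle=True);np.save('s4.npy',t,allow_pickle=True)
s=status.get_obs();p=np.array(s['position'])
tip=p+[0,0,.019-.127];print(p,tip,proj(w,tip),proj(t,tip),proj(w,[.556,.036,.066]),proj(t,[.556,.036,.066]))
a=cv2.resize(w['pixels'][90:250,190:330],None,fx=3.5,fy=3.5,interpolation=cv2.INTER_CUBIC)[:,:400+90]
u,v=proj(t,[.556,.036,.1]).astype(int)
b=cv2.resize(t['pixels'][v-45:v+35,u-20:u+31],None,fx=6,fy=6,interpolation=cv2.INTER_CUBIC);print(u-20,v-45,a.shape,b.shape)
o=np.zeros((600,800,3),np.uint8);o[:a.shape[0],:a.shape[1]]=a;o[:b.shape[0],492:492+b.shape[1]]=b[:,:308];cv2.imwrite('pics/tip.png',o)
E
```

```text
{'time': 6.5167, 'q': [-0.1403, 0.4788, 1.6455, -0.001, 1.0239, -0.8663], 'position': [0.5523, 0.0338, 0.1877], 'ft_force': [-1.0234, 0.3211, -3.3335], 'moment': [-0.0671, 0.0558, 0.0248], 'grip_force': 49.9152, 'grip_width': 0.0233}
toolx yaw 131.62270441236976
[0.55411798 0.03232497 0.18950139] [0.55411798 0.03232497 0.08150139] [258.98131528 195.81373957] [252.56703285 183.16967893] [262.71283729 190.60973538] [252.91195868 186.28311954]
232 133 (560, 490, 3) (480, 306, 3)
```

View pics/tip.png

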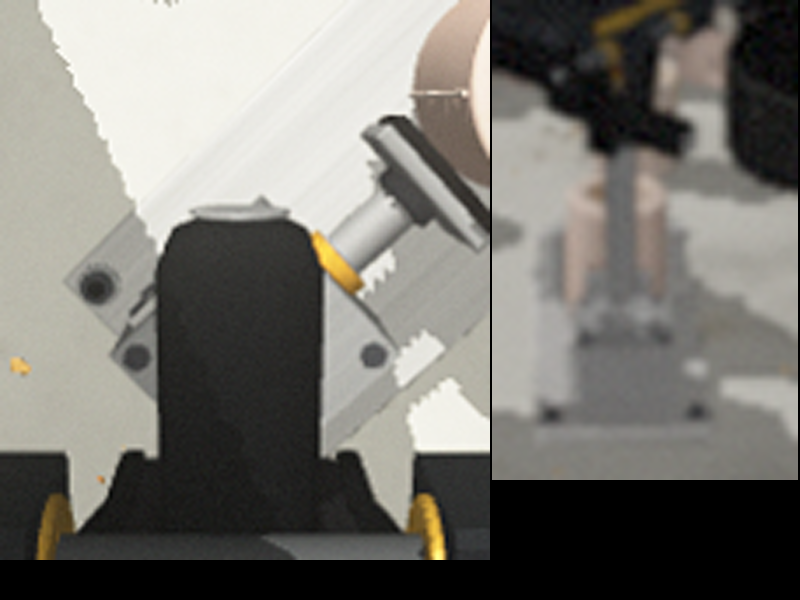

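The handle hides the tip from the wrist camera. The side view shows the shank hanging straight, over the housing to within 2 mm. I'll centre using the measured pose.

>>> arm_command(delta_rot=[[0,0,0],[0,0,0],[0,0,0],[0,0,0]], delta_pos=[[0.0015,0.004,0.005],[0.0015,0.004,0.005],[0.0015,0.004,0.005],[0.0015,0.004,0.005]], gripper=[1,1,1,1])

```text
time: 6.95
position: [0.5569, 0.0365, 0.1853]
tool_rot: [0.411, 0.912, 0.0, 0.0]
ft_force: [0.1, 0.1, -2.6]
grip_width: 0.0236
grip_force: 49.9
```

```bash
python3 st.py; python3 -c "
from h import *
print(tool([.556,.036,.215]))"
```

```text
{'time': 6.95, 'q': [-0.1348, 0.4852, 1.6412, -0.0001, 1.0147, -0.8587], 'position': [0.5569, 0.0365, 0.1853], 'ft_force': [0.053, 0.0827, -2.6127], 'moment': [-0.0667, 0.0475, 0.0025], 'grip_force': 49.9167, 'grip_width': 0.0236}
toolx yaw 131.4809716695241
[ 0.00022681 -0.00099905 -0.0297074 ]
```

>>> arm_command(delta_rot=[[0,0,0],[0,0,0],[0,0,0],[0,0,0],[0,0,0],[0,0,0],[0,0,0]], delta_pos=[[0,-0.001,0.006],[0,-0.001,0.011],[0,-0.001,0.014],[0,-0.001,0.017],[0,-0.001,0.02],[0,-0.001,0.023],[0,-0.001,0.023]], gripper=[1,1,1,1,1,1,1])

```text
time: 7.53
position: [0.5556, 0.0366, 0.1612]
tool_rot: [0.41, 0.912, -0.0, -0.001]
ft_force: [-0.8, 1.0, -3.0]
grip_width: 0.0233
grip_force: 49.9
```

```bash
python3 st.py
```

```text
{'time': 7.5333, 'q': [-0.1349, 0.5177, 1.6652, 0.0, 0.9601, -0.86], 'position': [0.5556, 0.0366, 0.1612], 'ft_force': [-0.8237, 0.9657, -2.9518], 'moment': [-0.0296, -0.0187, 0.0295], 'grip_force': 49.9162, 'grip_width': 0.0233}
toolx yaw 131.5457150553804
```

>>> arm_command(delta_rot=[[0,0,0],[0,0,0],[0,0,0],[0,0,0],[0,0,0],[0,0,0],[0,0,0],[0,0,0],[0,0,0]], delta_pos=[[0,0,0.004],[0,0,0.008],[0,0,0.012],[0,0,0.015],[0,0,0.017],[0,0,0.019],[0,0,0.0205],[0,0,0.022],[0,0,0.022]], gripper=[1,1,1,1,1,1,1,1,1])

```text
time: 8.28
position: [0.5558, 0.0361, 0.1403]
tool_rot: [0.41, 0.912, -0.001, -0.0]
ft_force: [-1.8, -1.3, 0.3]
grip_width: 0.0234
grip_force: 49.9
```

```bash
python3 st.py
```

```text
{'time': 8.2833, 'q': [-0.1353, 0.5483, 1.6825, -0.0013, 0.9111, -0.86], 'position': [0.5558, 0.0361, 0.1403], 'ft_force': [-1.7992, -1.3207, 0.2926], 'moment': [-0.5387, 0.3536, -0.0186], 'grip_force': 49.8571, 'grip_width': 0.0234}
toolx yaw 131.57010173298647
```

Contact at the expected resting depth. The side force says the tip is about 1 mm off towards +tool y, so I'll shift and search in small turns under gentle press.

>>> arm_command(delta_rot=[[0,0,0],[0,0,0],[0,0,2],[0,0,4],[0,0,4]], delta_pos=[[0,-0.001,0],[0,-0.001,0.001],[0,-0.001,0.001],[0,-0.001,0.001],[0,-0.001,0.001]], gripper=[1,1,1,1,1])

```text
time: 8.7
position: [0.555, 0.0356, 0.1389]
tool_rot: [0.442, 0.897, -0.0, -0.0]
ft_force: [-1.4, -2.2, -1.4]
grip_width: 0.0239
grip_force: 49.9
```

```bash
python3 st.py
```

```text
{'time': 8.7, 'q': [-0.1366, 0.5493, 1.6857, -0.0006, 0.9068, -0.791], 'position': [0.555, 0.0356, 0.1389], 'ft_force': [-1.3753, -2.2021, -1.3951], 'moment': [-0.5949, 0.2678, 0.0039], 'grip_force': 49.8638, 'grip_width': 0.0239}
toolx yaw 127.5213453438631
```

>>> arm_command(delta_rot=[[0,0,0],[0,0,0],[0,0,0],[0,0,0],[0,0,0]], delta_pos=[[-0.0005,-0.001,0.0005],[-0.0005,-0.001,0.001],[-0.0005,-0.001,0.0015],[-0.0005,-0.001,0.002],[-0.0005,-0.001,0.002]], gripper=[1,1,1,1,1])

```text
time: 9.12
position: [0.5548, 0.035, 0.1368]
tool_rot: [0.442, 0.897, 0.0, -0.0]
ft_force: [0.2, -1.2, -3.5]
grip_width: 0.0233
grip_force: 49.9
```

```bash
python3 st.py
```

```text
{'time': 9.1167, 'q': [-0.1382, 0.5521, 1.6883, 0.0003, 0.9012, -0.7938], 'position': [0.5548, 0.035, 0.1368], 'ft_force': [0.2493, -1.2187, -3.5193], 'moment': [-0.2396, 0.0656, -0.0123], 'grip_force': 49.9015, 'grip_width': 0.0233}
toolx yaw 127.55196055112951
```

>>> arm_command(delta_rot=[[0,0,0],[0,0,0],[0,0,0],[0,0,0],[0,0,0],[0,0,0]], delta_pos=[[0,-0.0005,0.0005],[0,-0.0005,0.001],[0,-0.0005,0.0015],[0,-0.0005,0.002],[0,-0.0005,0.0025],[0,-0.0005,0.003]], gripper=[1,1,1,1,1,1])

```text
time: 9.62
position: [0.5545, 0.0346, 0.134]
tool_rot: [0.442, 0.897, 0.0, 0.0]
ft_force: [-0.0, 0.6, -2.0]
grip_width: 0.0233
grip_force: 49.9
```

```bash
python3 st.py
```

```text
{'time': 9.6167, 'q': [-0.1389, 0.5558, 1.6914, 0.0002, 0.8939, -0.7942], 'position': [0.5545, 0.0346, 0.134], 'ft_force': [-0.038, 0.6398, -2.0439], 'moment': [-0.061, -0.0403, -0.0585], 'grip_force': 49.9321, 'grip_width': 0.0233}
toolx yaw 127.54178886673652
```

It is in the socket, freely below the resting depth with almost no force. Going on to full depth (TCP about 0.126).

>>> arm_command(delta_rot=[[0,0,0],[0,0,0],[0,0,0],[0,0,0],[0,0,0],[0,0,0],[0,0,0],[0,0,0]], delta_pos=[[0,0,0.001],[0,0,0.002],[0,0,0.003],[0,0,0.004],[0,0,0.005],[0,0,0.006],[0,0,0.0065],[0,0,0.0065]], gripper=[1,1,1,1,1,1,1,1])

```text
time: 10.28
position: [0.5545, 0.0346, 0.1274]
tool_rot: [0.442, 0.897, 0.0, 0.0]
ft_force: [1.2, 0.3, -2.9]
grip_width: 0.0238
grip_force: 50.0
```

```bash
python3 st.py
```

```text
{'time': 10.2833, 'q': [-0.1389, 0.5659, 1.6962, 0.0001, 0.8792, -0.7942], 'position': [0.5545, 0.0346, 0.1274], 'ft_force': [1.2201, 0.3086, -2.9417], 'moment': [0.032, -0.2894, 0.0721], 'grip_force': 49.9619, 'grip_width': 0.0238}
toolx yaw 127.54040824422222
```

>>> arm_command(delta_rot=[[0,0,0],[0,0,0],[0,0,0],[0,0,0],[0,0,0]], delta_pos=[[0,0,0.0005],[0,0,0.001],[0,0,0.0015],[0,0,0.002],[0,0,0.002]], gripper=[1,1,1,1,1])

```text
time: 10.7
position: [0.5545, 0.0346, 0.1255]
tool_rot: [0.442, 0.897, 0.0, 0.0]
ft_force: [0.4, -0.7, -1.8]
grip_width: 0.0237
grip_force: 50.0
```

```bash
python3 st.py
```

```text
{'time': 10.7, 'q': [-0.1389, 0.5689, 1.6977, 0.0001, 0.8747, -0.7942], 'position': [0.5545, 0.0346, 0.1255], 'ft_force': [0.3667, -0.7396, -1.7755], 'moment': [0.0904, -0.3134, 0.0025], 'grip_force': 49.9676, 'grip_width': 0.0237}
toolx yaw 127.5420204528369
```

>>> arm_command(delta_rot=[[0,0,0],[0,0,0],[0,0,0],[0,0,0]], delta_pos=[[0,0,0.0004],[0,0,0.0008],[0,0,0.0012],[0,0,0.0012]], gripper=[1,1,1,1])

```text
time: 11.03
position: [0.5547, 0.0345, 0.1249]
tool_rot: [0.442, 0.897, 0.0, 0.0]
ft_force: [0.6, 2.0, 3.2]
grip_width: 0.0238
grip_force: 49.9
```

```bash
python3 st.py
```

```text
{'time': 11.0333, 'q': [-0.139, 0.5698, 1.6981, -0.0001, 0.8729, -0.7942], 'position': [0.5547, 0.0345, 0.1249], 'ft_force': [0.5534, 2.0253, 3.1578], 'moment': [0.0728, -0.1167, -0.0735], 'grip_force': 49.9327, 'grip_width': 0.0238}
toolx yaw 127.54654362537181
```

Floor found, about 6 N net. I'll back off 0.7 mm and start turning clockwise.

>>> arm_command(delta_rot=[[0,0,0],[0,0,3],[0,0,6],[0,0,9],[0,0,12],[0,0,15],[0,0,18],[0,0,21],[0,0,24],[0,0,24]], delta_pos=[[0,0,-0.0007],[0,0,-0.0007],[0,0,-0.0007],[0,0,-0.0007],[0,0,-0.0007],[0,0,-0.0007],[0,0,-0.0007],[0,0,-0.0007],[0,0,-0.0007],[0,0,-0.0007]], gripper=[1,1,1,1,1,1,1,1,1,1])

```text
time: 11.87
position: [0.5546, 0.0348, 0.125]
tool_rot: [0.619, 0.785, 0.0, 0.0]
ft_force: [0.7, 0.3, -1.7]
grip_width: 0.0237
grip_force: 50.0
```

```bash
python3 st.py
```

```text
{'time': 11.8667, 'q': [-0.1387, 0.5697, 1.698, 0.0006, 0.8733, -0.3747], 'position': [0.5546, 0.0348, 0.125], 'ft_force': [0.7263, 0.2676, -1.7378], 'moment': [0.1837, -0.304, 0.0685], 'grip_force': 49.9915, 'grip_width': 0.0237}
toolx yaw 103.50393862473304
```

>>> arm_command(delta_rot=[[0,0,3],[0,0,6],[0,0,9],[0,0,12],[0,0,15],[0,0,18],[0,0,21],[0,0,24],[0,0,27],[0,0,30],[0,0,33]], delta_pos=[[0,0,0],[0,0,0],[0,0,0],[0,0,0],[0,0,0],[0,0,0],[0,0,0],[0,0,0],[0,0,0],[0,0,0],[0,0,0]], gripper=[1,1,1,1,1,1,1,1,1,1,1])

```text
time: 12.78
position: [0.5548, 0.035, 0.125]
tool_rot: [0.817, 0.577, 0.001, 0.0]
ft_force: [0.9, 2.0, -1.3]
grip_width: 0.0238
grip_force: 50.0
```

```bash
python3 st.py
```

```text
{'time': 12.7833, 'q': [-0.1385, 0.5697, 1.6978, 0.001, 0.8731, 0.2011], 'position': [0.5548, 0.035, 0.125], 'ft_force': [0.9009, 2.0431, -1.3032], 'moment': [0.4391, -0.3906, 0.2068], 'grip_force': 49.9702, 'grip_width': 0.0238}
toolx yaw 70.50075842700383
```

>>> arm_command(delta_rot=[[0,0,2],[0,0,4],[0,0,6],[0,0,8],[0,0,10],[0,0,12],[0,0,12]], delta_pos=[[0,0,0],[0,0,0],[0,0,0],[0,0,0],[0,0,0],[0,0,0],[0,0,0]], gripper=[1,1,1,1,1,1,1])

```text
time: 13.37
position: [0.5548, 0.0351, 0.125]
tool_rot: [0.872, 0.489, 0.001, -0.0]
ft_force: [1.9, 2.0, -1.4]
grip_width: 0.0236
grip_force: 49.9
```

```bash
python3 st.py
```

```text
{'time': 13.3667, 'q': [-0.1384, 0.5698, 1.6978, 0.0012, 0.8731, 0.409], 'position': [0.5548, 0.0351, 0.125], 'ft_force': [1.9238, 2.0467, -1.3964], 'moment': [0.5206, -0.3986, 0.2417], 'grip_force': 49.9409, 'grip_width': 0.0236}
toolx yaw 58.591360008067966
```

>>> arm_command(delta_rot=[[0,0,1],[0,0,2],[0,0,3],[0,0,4],[0,0,4]], delta_pos=[[0.0005,0,0],[0.0005,0,0],[0.0005,0,0],[0.0005,0,0],[0.0005,0,0]], gripper=[1,1,1,1,1])

```text
time: 13.78
position: [0.5548, 0.0351, 0.125]
tool_rot: [0.889, 0.458, 0.0, 0.0]
ft_force: [2.6, 2.5, -1.0]
grip_width: 0.0239
grip_force: 49.9
```

```bash
python3 st.py
```

```text
{'time': 13.7833, 'q': [-0.138, 0.5699, 1.6973, 0.0003, 0.874, 0.4814], 'position': [0.5548, 0.0351, 0.125], 'ft_force': [2.6198, 2.5265, -1.0295], 'moment': [0.5691, -0.5491, 0.2633], 'grip_force': 49.9487, 'grip_width': 0.0239}
toolx yaw 54.49771006899395
```

>>> arm_command(delta_rot=[[0,0,1],[0,0,2],[0,0,2.5],[0,0,2.5]], delta_pos=[[0.0005,0.0005,0],[0.0005,0.0005,0],[0.0005,0.0005,0],[0.0005,0.0005,0]], gripper=[1,1,1,1])

```text
time: 14.12
position: [0.5551, 0.0352, 0.125]
tool_rot: [0.899, 0.438, -0.0, -0.0]
ft_force: [1.2, 2.8, -1.5]
grip_width: 0.0235
grip_force: 49.9
```

```bash
python3 st.py
```

```text
{'time': 14.1167, 'q': [-0.1377, 0.5705, 1.6958, 0.0001, 0.8757, 0.5253], 'position': [0.5551, 0.0352, 0.125], 'ft_force': [1.1973, 2.7884, -1.5377], 'moment': [0.5855, -0.3278, 0.2712], 'grip_force': 49.9252, 'grip_width': 0.0235}
toolx yaw 52.00996271540226
```

>>> arm_command(delta_rot=[[0,0,1],[0,0,2],[0,0,2],[0,0,2]], delta_pos=[[0.0005,0,0],[0.0005,0,0],[0.0005,0,0],[0.0005,0,0]], gripper=[1,1,1,1])

```text
time: 14.45
position: [0.5554, 0.0354, 0.125]
tool_rot: [0.906, 0.423, -0.0, -0.0]
ft_force: [0.6, 1.2, -1.0]
grip_width: 0.0236
grip_force: 49.9
```

```bash
python3 st.py
```

```text
{'time': 14.45, 'q': [-0.137, 0.5709, 1.695, -0.0001, 0.8762, 0.5606], 'position': [0.5554, 0.0354, 0.125], 'ft_force': [0.6209, 1.2481, -1.028], 'moment': [0.412, -0.1561, 0.204], 'grip_force': 49.9138, 'grip_width': 0.0236}
toolx yaw 50.032950309317464
```

>>> arm_command(delta_rot=[[0,0,1],[0,0,2],[0,0,2.5],[0,0,2.5]], delta_pos=[[0,0,0],[0,0,0],[0,0,0],[0,0,0]], gripper=[1,1,1,1])

```text
time: 14.78
position: [0.5555, 0.0355, 0.125]
tool_rot: [0.915, 0.403, -0.0, 0.0]
ft_force: [1.0, 1.8, -0.8]
grip_width: 0.0234
grip_force: 50.0
```

```bash
python3 st.py
```

```text
{'time': 14.7833, 'q': [-0.1368, 0.571, 1.6949, -0.0004, 0.8761, 0.6041], 'position': [0.5555, 0.0355, 0.125], 'ft_force': [0.9917, 1.8335, -0.787], 'moment': [0.481, -0.1148, 0.5932], 'grip_force': 50.0301, 'grip_width': 0.0234}
toolx yaw 47.564244043554375
```

The moment jumped to 0.59 N m, so the cam is at its stop. I'll relax the twist within the socket's play and draw the key straight up.

>>> arm_command(delta_rot=[[0,0,-1.5],[0,0,-2.5],[0,0,-2.5],[0,0,-2.5],[0,0,-2.5],[0,0,-2.5],[0,0,-2.5],[0,0,-2.5],[0,0,-2.5],[0,0,-2.5],[0,0,-2.5],[0,0,-2.5]], delta_pos=[[0,0,0],[0,0,0],[0,0,-0.003],[0,0,-0.008],[0,0,-0.014],[0,0,-0.02],[0,0,-0.03],[0,0,-0.042],[0,0,-0.055],[0,0,-0.07],[0,0,-0.085],[0,0,-0.09]], gripper=[1,1,1,1,1,1,1,1,1,1,1,1])

```text
time: 15.78
position: [0.5567, 0.0351, 0.2194]
tool_rot: [0.906, 0.423, 0.002, 0.002]
ft_force: [1.0, -0.1, -3.0]
grip_width: 0.024
grip_force: 49.9
```

```bash
python3 st.py; python3 -c "
from h import *
print(tool([.491,-.2355,.215]))"
```

```text
{'time': 15.7833, 'q': [-0.137, 0.4388, 1.6105, -0.0008, 1.0867, 0.5608], 'position': [0.5567, 0.0351, 0.2194], 'ft_force': [0.971, -0.0579, -3.038], 'moment': [-0.1036, 0.0054, 0.0223], 'grip_force': 49.9185, 'grip_width': 0.024}
toolx yaw 50.03901991598971
[-0.24960961  0.1233812   0.00441379]
```

>>> arm_command(delta_rot=[[0,0,-112.5],[0,0,-112.5],[0,0,-112.5],[0,0,-112.5],[0,0,-112.5],[0,0,-112.5],[0,0,-112.5],[0,0,-112.5],[0,0,-112.5],[0,0,-112.5],[0,0,-112.5],[0,0,-112.5]], delta_pos=[[-0.25,0.123,0],[-0.25,0.123,0],[-0.25,0.123,0],[-0.25,0.123,0],[-0.25,0.123,0],[-0.25,0.123,0],[-0.25,0.123,0],[-0.25,0.123,0],[-0.25,0.123,0],[-0.25,0.123,0],[-0.25,0.123,0],[-0.25,0.123,0]], gripper=[1,1,1,1,1,1,1,1,1,1,1,1])

```text
time: 16.78
position: [0.4886, -0.2353, 0.2159]
tool_rot: [0.411, 0.912, -0.0, -0.0]
ft_force: [-0.1, -0.1, -3.3]
grip_width: 0.0238
grip_force: 49.9
```

```bash
python3 st.py; python3 -c "
from h import *
print(tool([.491,-.2355,.2]))"
```

```text
{'time': 16.7833, 'q': [-0.6547, 0.425, 1.6477, -0.0006, 1.0692, -1.3789], 'position': [0.4886, -0.2353, 0.2159], 'ft_force': [-0.0905, -0.1389, -3.3058], 'moment': [-0.0367, 0.0279, -0.0249], 'grip_force': 49.9159, 'grip_width': 0.0238}
toolx yaw 131.51052492913348
[-0.00173096  0.00171531  0.0159357 ]
```

>>> arm_command(delta_rot=[[0,0,-31],[0,0,-31],[0,0,-31],[0,0,-31],[0,0,-31],[0,0,-31],[0,0,-31]], delta_pos=[[-0.0015,0.0015,0.0],[-0.0015,0.0015,0.01],[-0.0015,0.0015,0.02],[-0.0015,0.0015,0.03],[-0.0015,0.0015,0.035],[-0.0015,0.0015,0.035],[-0.0015,0.0015,0.035]], gripper=[1,1,1,1,1,1,1])

```text
time: 17.37
position: [0.4911, -0.2352, 0.1806]
tool_rot: [0.155, 0.988, -0.0, -0.0]
ft_force: [0.4, -0.7, -3.7]
grip_width: 0.0234
grip_force: 49.9
```

```bash
python3 st.py; python3 -c "
from h import *
print(tool([.491,-.2355,.115]))"
```

```text
{'time': 17.3667, 'q': [-0.6518, 0.4754, 1.6786, -0.0003, 0.9879, -1.9104], 'position': [0.4911, -0.2352, 0.1806], 'ft_force': [0.4269, -0.7285, -3.6846], 'moment': [-0.0004, 0.016, 0.0565], 'grip_force': 49.9163, 'grip_width': 0.0234}
toolx yaw 162.12663844162202
[ 1.20683708e-05 -2.91749643e-04  6.55981492e-02]
```

>>> arm_command(delta_rot=[[0,0,0],[0,0,0],[0,0,0],[0,0,0],[0,0,0],[0,0,0]], delta_pos=[[0,0,0.005],[0,0,0.009],[0,0,0.012],[0,0,0.015],[0,0,0.018],[0,0,0.02]], gripper=[1,1,1,1,1,1])

```text
time: 17.87
position: [0.4913, -0.2352, 0.1596]
tool_rot: [0.155, 0.988, 0.0, -0.0]
ft_force: [-0.7, 0.7, -2.7]
grip_width: 0.0235
grip_force: 49.9
```

```bash
python3 st.py
```

```text
{'time': 17.8667, 'q': [-0.6516, 0.5059, 1.6972, -0.0, 0.9391, -1.9117], 'position': [0.4913, -0.2352, 0.1596], 'ft_force': [-0.6562, 0.6588, -2.6792], 'moment': [0.0111, 0.0005, 0.0343], 'grip_force': 49.9169, 'grip_width': 0.0235}
toolx yaw 162.20039272562573
```

In the hole with no contact. Lowering to the floor (TCP about 0.1155).

>>> arm_command(delta_rot=[[0,0,0],[0,0,0],[0,0,0],[0,0,0],[0,0,0],[0,0,0],[0,0,0],[0,0,0]], delta_pos=[[0,0,0.008],[0,0,0.017],[0,0,0.026],[0,0,0.034],[0,0,0.039],[0,0,0.042],[0,0,0.0435],[0,0,0.0435]], gripper=[1,1,1,1,1,1,1,1])

```text
time: 18.53
position: [0.4914, -0.2353, 0.1162]
tool_rot: [0.155, 0.988, 0.0, -0.0]
ft_force: [0.2, 0.0, -3.1]
grip_width: 0.0236
grip_force: 49.9
```

```bash
python3 st.py
```

```text
{'time': 18.5333, 'q': [-0.6516, 0.5726, 1.7306, 0.0, 0.8388, -1.9119], 'position': [0.4914, -0.2353, 0.1162], 'ft_force': [0.1954, 0.0214, -3.1349], 'moment': [-0.0408, 0.0112, 0.0397], 'grip_force': 49.9167, 'grip_width': 0.0236}
toolx yaw 162.20609128995306
```

>>> arm_command(delta_rot=[[0,0,0],[0,0,0],[0,0,0],[0,0,0],[0,0,0],[0,0,0],[0,0,0],[0,0,0],[0,0,0],[0,0,0]], delta_pos=[[0,0,0.0006],[0,0,0.001],[0,0,0.001],[0,0,0.001],[0,0,0.001],[0,0,0.001],[0,0,0.001],[0,0,0.001],[0,0,0.001],[0,0,0.001]], gripper=[1,1,1,-0.3,-0.3,-0.3,-0.3,-0.3,-0.3,-0.3])

```text
time: 19.37
position: [0.4915, -0.2353, 0.1156]
tool_rot: [0.155, 0.988, -0.0, 0.0]
ft_force: [0.4, 0.7, -0.5]
grip_width: 0.0545
grip_force: 0.0
```

```bash
python3 st.py
```

```text
{'time': 19.3667, 'q': [-0.6516, 0.5735, 1.7312, 0.0, 0.8367, -1.9119], 'position': [0.4915, -0.2353, 0.1156], 'ft_force': [0.3874, 0.6777, -0.5298], 'moment': [-0.0455, -0.0388, 0.0421], 'grip_force': 0.0, 'grip_width': 0.0545}
toolx yaw 162.20738199839283
```

Released. Rising straight up, then backing off so that I can check the clamp and the rack.

>>> arm_command(delta_rot=[[0,0,0],[0,0,0],[0,0,0],[0,0,0],[0,0,0],[0,0,0],[0,0,0],[0,0,0],[0,0,0],[0,0,0],[0,0,0],[0,0,0]], delta_pos=[[0,0,-0.01],[0,0,-0.03],[0,0,-0.06],[0,0,-0.1],[0,0,-0.14],[0.01,0.13,-0.2],[0.01,0.13,-0.2],[0.01,0.13,-0.2],[0.01,0.13,-0.2],[0.01,0.13,-0.2],[0.01,0.13,-0.2],[0.01,0.13,-0.2]], gripper=[-0.3,-0.3,-0.3,-0.3,-0.3,-0.3,-0.3,-0.3,-0.3,-0.3,-0.3,-0.3])

```text
time: 20.37
position: [0.5212, -0.1089, 0.3154]
tool_rot: [0.155, 0.988, -0.0, -0.0]
ft_force: [0.4, 0.0, -0.3]
grip_width: 0.0565
grip_force: 0.0
```

```bash
python3 st.py
python3 - <<'E'
from h import *
c=cam('wrist','pics/w5.png');t=cam('side')['pixels'];o=np.zeros((600,800,3),np.uint8)
o[:384,:512]=c['pixels'];k=cv2.resize(t[150:300,200:330],None,fx=2.2,fy=2.2);o[:k.shape[0],514:514+k.shape[1]]=k[:,:286]
cv2.imwrite('pics/fin.png',o)
E
```

```text
{'time': 20.3667, 'q': [-0.4155, 0.3008, 1.5416, -0.0008, 1.2998, -1.6756], 'position': [0.5212, -0.1089, 0.3154], 'ft_force': [0.4126, 0.016, -0.3353], 'moment': [-0.0026, -0.0021, -0.0204], 'grip_force': 0.0, 'grip_width': 0.0565}
toolx yaw 162.20765537313724
```

View pics/fin.png

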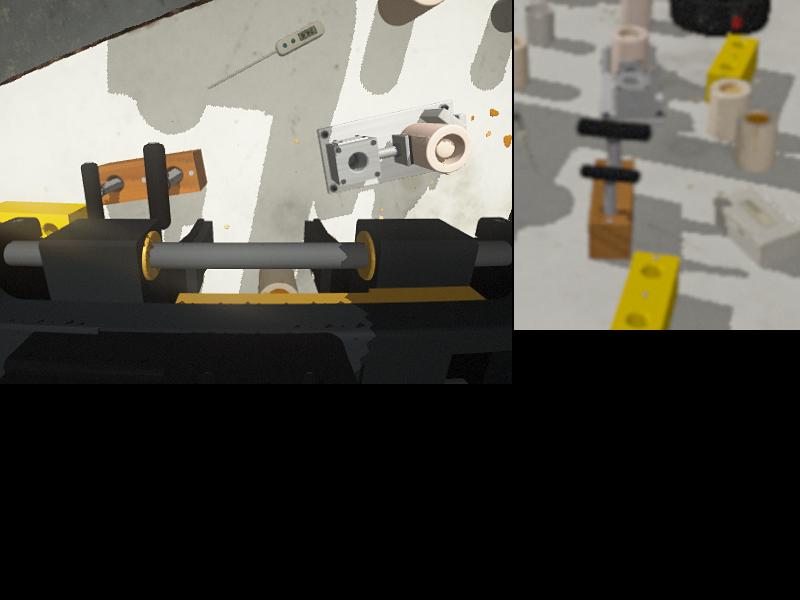

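The pad at (402,150) now touches the mould at (440,148), and the yellow plunger mark is out of sight. Both keys stand in the rack at (155,185) and (93,190), and the robot is clear of everything. Handing in.

```bash
python3 -c "
from rig import robot
print(robot.hand_in())"
```

```text
the job is handed in; nothing more can be done
None
```

The job is handed in: I turned the cam clockwise to its stop (the twist rose to about 0.6 N m and I stopped there), the pad is against the mould, and the big key is back upright in its rack hole. It took about 20 s of robot time, and I did not touch the small key or anything else; the judge's result was not shown.

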